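# Lock the winder spindle and take off its cap of unknown thread hand

### The job

On the twin-spindle thread winder, lock the spindle at the end with the rocker switch: slide the flat lock key down into the slot beside it until it is fully home, and leave it there. Then unscrew the black cap from that spindle (it may have a left-hand or a right-hand thread, so try it gently both ways and carry on the way it gives until the thread lets go), lift it straight off and finish while holding it in the gripper, upright and still, about 6 cm above the spindle's end. Leave the other spindle's cap and everything else on the desk where they are.

Things in the scene. Friction and masses are not known exactly. Their poses are not given: they have to be found in the camera images.
- winder: Fixed thread winder: white housing 175 x 320 mm, flat top 60 mm above the desk; upright spindles at local (0, +-80 mm), each with a full spool (60 mm across, top at 122 mm) held down by a black screw cap. Origin on the desk, midway between the spindles; z up, +y to the end with the black rocker switch on top. At the -x side of each stands an aluminium gate, 26 mm tall, with a lock slot.
- winder_disc (a point): Centre, on the axis, of the switch-end spindle's aluminium index disc (radius 57 mm, 64 to 74 mm above the desk), under the spool. It turns with spindle and spool; notches 11 mm wide in its rim, one in line with the slot at the start. Unlocked, the spindle turns along with the cap, which then cannot be unscrewed; with the key home it is locked, with about 4 degrees of play each way.
- winder_spindle (a point): Upper end of the switch-end spindle on its axis, 144 mm above the desk, inside the cap at the start. Coarse two-start thread. The two spindles turn contrary ways: one has a right-hand, the other a left-hand thread, and nothing shows which is which. A spring under the spool presses the cap up with about 5 N, so that turning it takes 0.05 to 0.2 N m.
- winder_slot (a point): Centre of the mouth of the lock slot at the switch-end spindle, at the gate's top, 86 mm above the desk, 64 mm from the spindle's axis. The slot is 8 mm wide (along winder y), about 42 mm long (along winder x), 26 mm deep; its floor is the housing top.
- key: Flat lock key standing in the tool block: steel blade 40 mm wide (key x), 6 mm thick (key y), 34 mm tall, its lowest 4 mm thinned to 3.5 mm, under a black handle 40 x 14 x 26 mm. About 0.11 kg. Origin: centre of the foot; z up. The same either way round. Home: foot on the slot's floor, 60 mm above the desk, key x along winder x, top at 120 mm, lower than the spool.
- tool_block: Wooden block, fixed, 36 mm tall, 60 mm wide (y), from -46 to +94 mm along its x; origin on the desk under the key. The key stands in an 8 mm wide slot, floor 8 mm above the desk, so 28 mm of its blade is inside. Two stubby tool handles stand at the +x end, up to 78 mm above the desk.
- cap: Round black cap on the switch-end spindle, 43 mm across its 12 flats, 30 mm tall, hollow, 0.06 kg. Origin: centre of its underside, 122 mm above the desk at the start; z up. Spindle locked, the loosening way (anticlockwise from above if right-hand) frees it after 60 to 75 degrees; it lifts off up to 115; it need not be raised while turning. The tightening way it hits a stop within 18 degrees.
- other_cap: The same cap on the other spindle, at winder (0, -80 mm). To be left alone.
- thread_cone: Bystander: paper-coloured cone of thread, base 68 mm across, 112 mm tall; origin under its base.
- button_jar: Bystander: glass jar with steel lid, 68 mm across, 85 mm tall; origin under its base.
- tape_case: Bystander: round white tape-measure case, 64 mm across, 20 mm tall; origin under its base.
- small_spool: Bystander: small wooden spool standing, 36 mm across, 36 mm tall; origin under its base.
- scissors: Bystander: steel embroidery scissors lying flat, about 120 mm long along x, 6 mm high; origin at the pivot, on the desk.
- pin_cup: Bystander: dark wooden domed pin cup, 60 mm across, 42 mm tall; origin under its base.
There are look-alikes about, which are no part of the job. What is shaped like the cap but purple or yellow is not meant. Of the things shaped like the key, the steel one is meant.

How it is judged:
On the way, in this order (a step that is already met when the one before it is completed fails the run):
1. the lock key is fully home in the slot of the switch-end spindle (z of key in the frame of winder below 0.063 m and horizontal distance between key and winder_slot below 0.005 m and angle between key's own z axis and vertical below 0.12 rad and angle between the x axis of key and the x axis of winder, either way round below 0.2 rad), for 0.2 s.
2. with the key home, the cap, still on its spindle, has been turned well round (over 43 degrees) to loosen it (all of step 1 and angle between the x axis of cap and the x axis of winder, either way round above 0.75 rad and z of cap in the frame of winder below 0.137 m and horizontal distance between cap and winder_spindle below 0.006 m), for 0.1 s.
At the end, for the whole second after the job is handed in: Key home in the slot (foot within 3 mm of its floor, 5 mm sideways, 0.12 rad of upright, 0.2 rad of square), untouched by the robot; cap gripped by the fingers, still, upright within 0.3 rad, its underside at least 30 mm above the spindle's end and within 100 mm sideways of it (all of step 1 and z of cap in the frame of winder above 0.174 m and horizontal distance between cap and winder_spindle below 0.1 m and angle between cap's own z axis and vertical below 0.3 rad and contact force between cap and the fingers above 1 N and linear speed of cap below 0.03 m/s and contact force between key and the arm below 0.2 N and contact force between key and the fingers below 0.2 N); the arm keeps its last pose, push and grip.
It fails at once if a bystander is moved more than 20 mm (distance of any of thread_cone, button_jar, tape_case, small_spool, scissors, pin_cup from where it was at the start of the episode above 0.02 m).
It fails at once if the other spindle's cap is pushed or gripped (over 3 N) (contact force between other_cap and anything else above 3 N).
It also fails if it takes over 67 s, if anything falls off the work surface, if the arm or the gripper's body presses on something with over 40 N, if the wrist force passes 120 N, or if a joint passes its speed limit or range.

### The arm

A 6-joint arm with a two-finger parallel gripper is mounted at the origin on the work surface. World frame = base frame: x ahead of the robot, y to its left, z up, the work surface at z = 0. Lengths are in m, angles in rad, forces in N, time in s.
With the tool pointing down it reaches from about 0.35 to 0.975 m from the base axis. Payload 4.9 kg.
Tool frame: the origin (TCP) lies at the very end of the fingers, on their centre line; the grasp point (between the pads) lies 19 mm behind it (ctrl.grasp_offset is the distance from the TCP to the grasp point, in m); z points along the fingers, y is the line along which they close (so a half turn about z gives the same grasp; the last joint's range is limited). The gripper opens to 85 mm and grips with 20 to 120 N. Pads are 22 mm wide; open, the fingers measure 114 mm over their backs; the gripper's body (76 mm by 85 mm) begins 54 mm behind the grasp point. The pads swing forward as they close: fully open they stand 13 mm farther back than shut.
Start: joints at [-1.42, 0.053, 1.613, -0, 1.476, -0.119], TCP at [0.167, -0.602, 0.231] pointing down, gripper open.
Joint ranges: [-3.01, 3.01], [-1.01, 2.22], [0.06, 2.58], [-1.02, 4.17], [0.09, 2.62], [-3.14, 3.14]. Speed limits (rad/s): [2.57, 2.57, 3.14, 3.14, 3.14, 3.14].

### API

Orientations are given as a rotation vector (axis times angle).
In Python, from station import ctrl, optics gives the robot as it stands.
- The arm moves only by the shell command python3 -m handwheel 'ROWS' [OPENING] [FORCE]. ROWS is JSON, a list of rows, each an object of numbers: "tx", "ty", "tz": the shift along the tool's x, y, z in mm; "roll": the turn about the tool's z in rad. A call has 1 to 12 rows; each row shifts and turns the commanded pose from where the row before left it, along the tool's axes as they then stand; what a row does not reach is not made up. A row lasts 1/12 s, in which the tool goes at most 41.7 mm and 7.16 degrees, less where a joint would pass 70% of its speed; a pose out of reach is approached as far as the arm can. A call with a gripper value outside its range is refused whole. OPENING is the finger opening in mm, from 0 to 85.4, set as the call begins (- or left out, the last holds). The fingers move at their own pace and stop on an object; FORCE is the grip in N (left out, the last holds). Time passes only in rows, so rows that do not move let the fingers close. It gives the time, the measured TCP pose, the force, the opening and the grip force at its end, in the units of the state.
- ctrl.get_obs(): the state, without advancing time (a new reading comes with each control period).
- optics.get_image(name): name is "scene" or "top" or "wrist"; returns (picture, depth): 420x560x3 uint8, red, green, blue; 420x560 float32, m along the optical axis (not along the pixel's ray), 0 where there is no reading.
- optics.camera_params(name): a dict with "mtx" (3x3 intrinsics, pixels), "k1" (the pictures are not rectified: a ray, as slopes to the right and down, at radius r is drawn at 1 + k1 r^2 times it, then the intrinsics apply), "extrinsics" (4x4, takes a point from camera to world coordinates); the wrist camera has in their place "tool_from_camera" (4x4, takes a point from camera to tool coordinates, whose origin is the TCP and whose axes are the flange's). Camera axes: x right, y down, z forward; pixel columns grow to the right and rows downward; lengths in m; the calibration is good to about 2 mm. A picture is of the moment at which its call begins: read the wrist's pose just before it. camera_params takes no time and is no camera call.
- ctrl.finish_job(): hands the job in; it is judged then, once.
The state is a dict: "t": time; "q": joint angles; "dq": joint speeds; "effort": joint torques, N m; "tool_pos": TCP position; "tool_rot": TCP orientation; "contact_force": force on the tool from outside, world axes, zero at the start; "wrist_torque": the same for the moment, N m; "opening": finger opening in m; "grip_force": force on a finger pad.
Only numpy, scipy, OpenCV 4.12 (cv2) and the standard library are available. Lean on these libraries where they do the work, as an engineer would, in place of code of your own. Each camera call takes 0.05 s, during which the arm holds its last target. There are 200 camera calls.

## Working session

There is one attempt and no reset: what is moved stays moved. The work goes in short steps, Python scripts to look and compute and a shell command to move; the robot and the scene stay as the last step left them, time stands still between calls to the robot, and variables do not carry over. Pictures are saved under pics/ and viewed, at most 10 in all, crops included, and the job is handed in when it is done.

```bash
mkdir -p pics; ls
cat > h.py <<'E'
import numpy as np, cv2
from station import ctrl, optics
from scipy.spatial.transform import Rotation as R
def T():
    o=ctrl.get_obs(); M=np.eye(4); M[:3,:3]=R.from_rotvec(o['tool_rot']).as_matrix(); M[:3,3]=o['tool_pos']; return M
def cloud(name):
    W=T(); im,d=optics.get_image(name); p=optics.camera_params(name)
    E=W@np.array(p['tool_from_camera']) if name=='wrist' else np.array(p['extrinsics'])
    h,w=d.shape; K=np.array(p['mtx'])
    v,u=np.mgrid[:h,:w].astype(float)
    x=cv2.undistortPoints(np.stack([u,v],-1).reshape(-1,1,2),K,np.array([p['k1'],0,0,0,0.])).reshape(h,w,2)
    P=np.dstack([x*d[...,None],d])@E[:3,:3].T+E[:3,3]
    P[d==0]=np.nan
    return im,d,P
E
python3 - <<'E'
from h import *
for n in ['scene','top']:
    im,d,P=cloud(n); np.savez(n,im=im,P=P); cv2.imwrite(f'pics/{n}.png',cv2.resize(im[...,::-1],(784,588)))
    print(n,np.array(optics.camera_params(n)['extrinsics']).round(2).tolist())
print(T().round(3).tolist(),ctrl.grasp_offset,ctrl.get_obs()['t'])
E
```

```text
pics
scene [[0.83, 0.37, -0.43, 1.11], [0.56, -0.53, 0.64, -0.83], [0.01, -0.77, -0.64, 0.93], [0.0, 0.0, 0.0, 1.0]]
top [[-0.0, -0.99, 0.1, 0.44], [-1.0, 0.0, -0.02, 0.02], [0.02, -0.1, -0.99, 1.4], [0.0, 0.0, 0.0, 1.0]]
[[0.964, 0.266, -0.0, 0.166], [0.266, -0.964, 0.002, -0.602], [0.0, -0.002, -1.0, 0.23], [0.0, 0.0, 0.0, 1.0]] 0.0187 0.1
```

View pics/top.png

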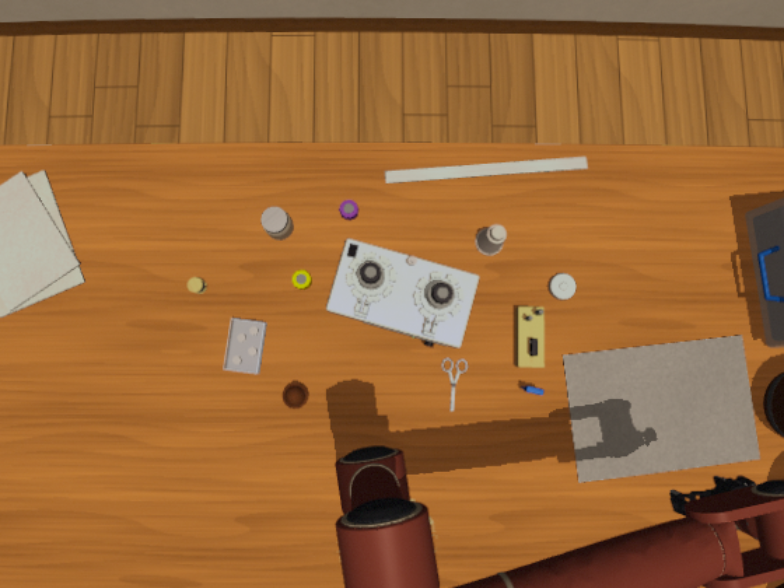

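View pics/scene.png

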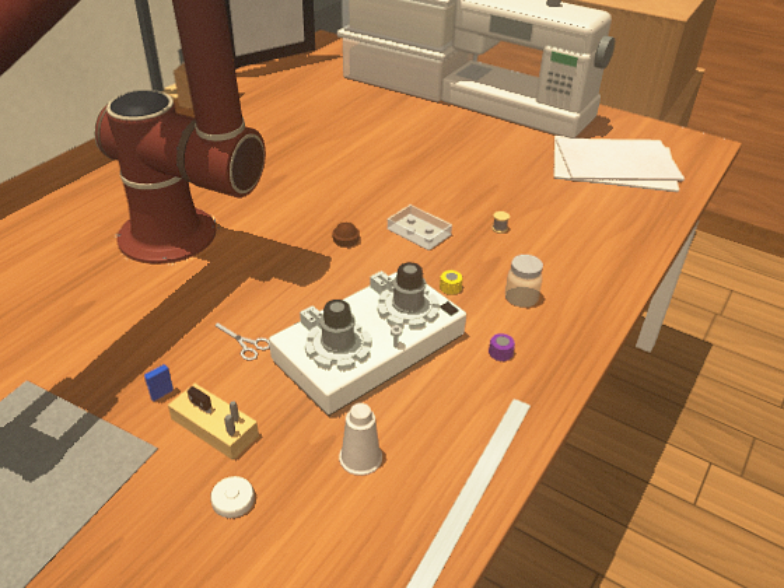

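Candidates in the top view (pixels):
- **Key:** the black-handled one in the block at (532,346). The look-alike is the blue one at (532,390).
- **Cap:** the black one at the switch end at (371,273), with the switch at (352,250). The others are the other cap (441,292), purple (348,210) and yellow (301,279).

I choose (532,346) and (371,273).

Run:
```python
from h import *
z=np.load('top.npz'); P=z['P']; im=z['im']
s=1/1.4
def at(u,v,r,lo,hi):
    u,v=int(u*s),int(v*s); Q=P[v-r:v+r+1,u-r:u+r+1].reshape(-1,3); Q=Q[(Q[:,2]>lo)&(Q[:,2]<hi)]; return Q
for n,a in dict(cap=(371,273,18,.143,.16),other=(441,292,18,.143,.16),key=(532,346,14,.058,.08),block=(531,337,32,.03,.04),housing=(404,293,70,.055,.0615)).items():
    Q=at(*a); r=cv2.minAreaRect((Q[:,:2]*1000).astype(np.float32)); print(n,len(Q),Q.mean(0).round(4),np.median(Q[:,2]).round(4),r)
for n in ['scene','top']:pass
c=im[150:270,220:400]; cv2.imwrite('pics/topcrop.png',cv2.resize(c[...,::-1],None,fx=4.4,fy=4.4,interpolation=cv2.INTER_CUBIC)[:600])
```

```text
cap 171 [0.6061 0.033  0.1522] 0.1525 ((607.1343994140625, 33.17289352416992), (38.95738220214844, 45.96483612060547), 89.95431518554688)
other 170 [ 0.5619 -0.1199  0.1521] 0.1522 ((561.9319458007812, -120.34303283691406), (42.47764587402344, 41.07276916503906), 74.07128143310547)
key 61 [ 0.4477 -0.3351  0.0677] 0.0679 ((447.99310302734375, -335.470947265625), (15.763338088989258, 34.87033462524414), 89.65557861328125)
block 619 [ 0.4707 -0.3346  0.0357] 0.0358 ((472.5140686035156, -337.0089111328125), (62.99010467529297, 136.9998016357422), 88.59486389160156)
housing 2223 [ 0.5664 -0.0432  0.0589] 0.0592 ((617.4539794921875, -68.74856567382812), (349.6451416015625, 276.9024963378906), 74.01376342773438)
```

View pics/topcrop.png

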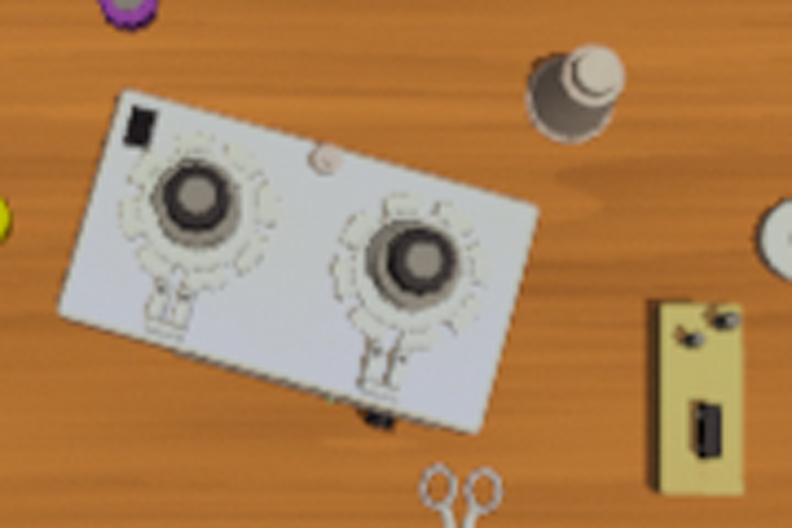

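The crop confirms the choice: the black key handle stands in the yellow block at crop (708,430). The switch is at (140,128), and the cap next to it is at (195,200) with its gate at (168,305). The yaw of the winder is about -16°.

```bash
python3 -m handwheel '[{"roll":0.095},{"roll":0.095},{"roll":0.095},{"tx":28,"ty":-27},{"tx":28,"ty":-27},{"tx":28,"ty":-27},{"tx":28,"ty":-27},{"tx":28,"ty":-27},{"tx":28,"ty":-27},{"tx":28,"ty":-27},{"tx":28,"ty":-27},{"tx":28,"ty":-27}]' 50 30
python3 - <<'E'
from h import *
print(T().round(4).tolist(), np.array(optics.camera_params('wrist')['tool_from_camera']).round(3).tolist())
im,d,P=cloud('wrist'); np.savez('w1',im=im,P=P); cv2.imwrite('pics/w1.png',im[...,::-1])
E
```

```text
[[0.9638, 0.2665, -0.0003, 0.1665], [0.2665, -0.9638, 0.0019, -0.6018], [0.0002, -0.0019, -1.0, 0.2302], [0.0, 0.0, 0.0, 1.0]] [[-0.001, -0.964, -0.266, 0.067], [1.0, -0.001, -0.0, -0.0], [-0.0, -0.266, 0.964, -0.142], [0.0, 0.0, 0.0, 1.0]]$[0]: bad value
```

View pics/w1.png

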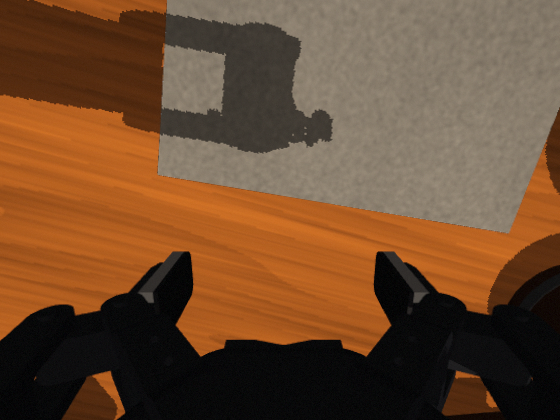

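The arm did not move, because the rows were refused. I expect every row needs all four keys.

```bash
python3 -m handwheel '[{"tx":0,"ty":0,"tz":0,"roll":0.095},{"tx":0,"ty":0,"tz":0,"roll":0.095},{"tx":0,"ty":0,"tz":0,"roll":0.095},{"tx":27,"ty":-30,"tz":0,"roll":0},{"tx":27,"ty":-30,"tz":0,"roll":0},{"tx":27,"ty":-30,"tz":0,"roll":0},{"tx":27,"ty":-30,"tz":0,"roll":0},{"tx":27,"ty":-30,"tz":0,"roll":0},{"tx":27,"ty":-30,"tz":0,"roll":0},{"tx":27,"ty":-30,"tz":0,"roll":0},{"tx":27,"ty":-30,"tz":0,"roll":0},{"tx":27,"ty":-30,"tz":0,"roll":0}]' 50 30
cat >> h.py <<'E'
def box(Q):
    c,(a,b),g=cv2.minAreaRect((Q[:,:2]*1000).astype(np.float32)); return np.round(c,1),np.round((a,b),1),round(g,1)
def go(target_xy,yaw_deg=None):
    W=T(); x=W[:3,0]; y=W[:3,1]; cy=np.degrees(np.arctan2(x[1],x[0])); d=np.r_[np.array(target_xy)/1000-W[:2,3],0]
    rl=0 if yaw_deg is None else np.radians(cy-yaw_deg)
    yw=np.radians(cy)-rl; ax=np.array([np.cos(yw),np.sin(yw),0]); ay=np.array([np.sin(yw),-np.cos(yw),0])
    print('tcp',(W[:3,3]*1000).round(1),'yaw',cy.round(2),'tilt',W[:2,2].round(4),'| roll',np.round(rl,4),'then tx',(d@ax*1000).round(1),'ty',(d@ay*1000).round(1))
E
python3 - <<'E'
from h import *
im,d,P=cloud('wrist'); np.savez('w1',im=im,P=P); cv2.imwrite('pics/w2.png',im[...,::-1])
go([448,-335],-1)
E
```

```text
t: 1.15
tool_pos: [0.4145, -0.3343, 0.2311]
tool_rot: [-3.141, 0.024, 0.0]
contact_force: [1.0, -0.7, -0.6]
opening: 0.0498
grip_force: 0.0
tcp [ 418.6 -329.3  231.1] yaw -0.53 tilt [0.0036 0.0044] | roll 0.0082 then tx 29.5 ty 5.2
```

View pics/w2.png

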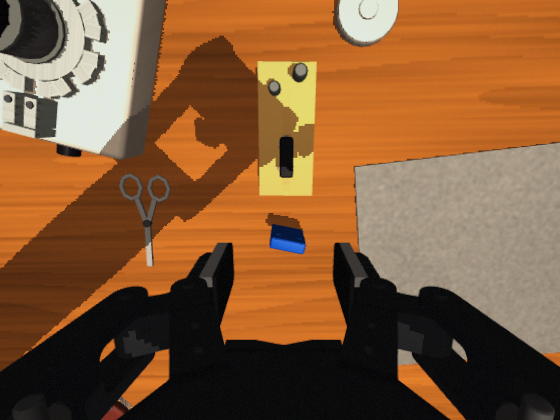

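The wrist view shows the key handle at (287,157), upright in the block, with the blue look-alike at (288,240). I'll measure again with the arm settled.

```bash
python3 -m handwheel '[{"tx":0,"ty":0,"tz":0,"roll":0},{"tx":0,"ty":0,"tz":0,"roll":0},{"tx":0,"ty":0,"tz":0,"roll":0}]'
python3 - <<'E'
from h import *
im,d,P=cloud('wrist')
S=P[100:215,240:340].reshape(-1,3); ok=~np.isnan(S[:,0]); S=S[ok]; C=im[100:215,240:340].reshape(-1,3)[ok]
k=(S[:,2]>.062)&(S[:,2]<.075)&(S[:,0]<.49)&(S[:,0]>.42); b=(S[:,2]>.032)&(S[:,2]<.039)
print(k.sum(),np.median(S[k],0),box(S[k])); print(b.sum(),np.median(S[b,2]),box(S[b]))
go([447.5,-335.5],-1)
E
```

```text
t: 1.45
tool_pos: [0.4131, -0.3367, 0.2311]
tool_rot: [-3.141, 0.025, 0.001]
contact_force: [0.0, -0.4, 0.4]
opening: 0.0502
grip_force: 0.0
558 [ 0.44743045 -0.33799893  0.0673728 ] (array([ 446.3, -338.1]), array([14. , 39.1]), 88.7)
4620 0.03555594638003501 (array([ 450.5, -337.7]), array([ 61.3, 101.7]), 88.7)
tcp [ 412.9 -337.   231.1] yaw -0.97 tilt [-0.0005  0.    ] | roll 0.0006 then tx 34.6 ty -2.1
```

```bash
python3 -m handwheel '[{"tx":11,"ty":0,"tz":27,"roll":0},{"tx":11,"ty":0,"tz":27,"roll":0},{"tx":12,"ty":1,"tz":27,"roll":0},{"tx":0,"ty":0,"tz":27,"roll":0},{"tx":0,"ty":0,"tz":0,"roll":0},{"tx":0,"ty":0,"tz":0,"roll":0},{"tx":0,"ty":0,"tz":0,"roll":0}]' 50 30
python3 - <<'E'
from h import *
im,d,P=cloud('wrist'); np.savez('w3',im=im,P=P)
W=T(); S=P.reshape(-1,3); S=S[~np.isnan(S[:,0])]
k=(S[:,2]>.062)&(S[:,2]<.074)&(abs(S[:,0]-.447)<.04)&(abs(S[:,1]+.337)<.02)
print(k.sum(),np.median(S[k],0),box(S[k])); 
L=(np.c_[S[k],np.ones(k.sum())]@np.linalg.inv(W).T)[:,:3]*1000; print('tool frame',L.min(0),L.max(0), np.percentile(L,[1,99],axis=0)); go([447,-337.5],-1.2)
E
```

```text
t: 2.08
tool_pos: [0.4476, -0.339, 0.1248]
tool_rot: [3.14, -0.026, 0.002]
contact_force: [0.8, 0.2, 0.2]
opening: 0.0502
grip_force: 0.0
1107 [ 0.44733004 -0.33780389  0.06724812] (array([ 446.4, -337.4]), array([14.4, 39.7]), 89.2)
tool frame [-21.747433    -9.05896441  56.44974948] [17.9940183   5.30215422 63.44119933] [[-21.036633    -8.9075853   56.92931051]
 [ 17.70741253   5.23618457  61.63877097]]
tcp [ 448.1 -339.2  125.7] yaw -0.95 tilt [ 0.0025 -0.0025] | roll 0.0044 then tx -1.1 ty -1.7
```

```bash
python3 -m handwheel '[{"tx":-1.5,"ty":-1.5,"tz":0,"roll":0},{"tx":0,"ty":0,"tz":25,"roll":0},{"tx":0,"ty":0,"tz":25,"roll":0},{"tx":0,"ty":0,"tz":20,"roll":0},{"tx":0,"ty":0,"tz":11,"roll":0},{"tx":0,"ty":0,"tz":0,"roll":0},{"tx":0,"ty":0,"tz":0,"roll":0}]' && python3 -m handwheel '[{"tx":0,"ty":0,"tz":0,"roll":0},{"tx":0,"ty":0,"tz":0,"roll":0},{"tx":0,"ty":0,"tz":0,"roll":0},{"tx":0,"ty":0,"tz":0,"roll":0},{"tx":0,"ty":0,"tz":0,"roll":0}]' 5 60
python3 -c "
from h import *
go([447,-337.5],-1.2)
im,d,P=cloud('wrist'); np.savez('w4',im=im,P=P)
W=T(); S=P.reshape(-1,3); S=S[~np.isnan(S[:,0])]
k=(S[:,2]>.06)&(S[:,2]<.076)&(abs(S[:,0]-.447)<.024)&(abs(S[:,1]+.337)<.008)
print(k.sum(),box(S[k]))
"
```

```text
t: 2.72
tool_pos: [0.4465, -0.3365, 0.0432]
tool_rot: [3.141, -0.024, 0.001]
contact_force: [0.1, -0.6, 0.7]
opening: 0.0498
grip_force: 0.0
t: 3.13
tool_pos: [0.4472, -0.3372, 0.0442]
tool_rot: [3.139, -0.024, 0.004]
contact_force: [-1.1, 0.1, 6.4]
opening: 0.0128
grip_force: 60.6
tcp [ 447.2 -337.2   44.2] yaw -0.87 tilt [ 0.0023 -0.0024] | roll 0.0058 then tx -0.2 ty 0.3
2852 (array([ 446.8, -336.9]), array([16. , 40.1]), 89.5)
```

```bash
python3 -m handwheel '[{"tx":0,"ty":0,"tz":-10,"roll":0},{"tx":0,"ty":0,"tz":-20,"roll":0},{"tx":0,"ty":0,"tz":-30,"roll":0},{"tx":0,"ty":0,"tz":-35,"roll":0},{"tx":0,"ty":0,"tz":-35,"roll":0},{"tx":0,"ty":0,"tz":-35,"roll":0},{"tx":0,"ty":0,"tz":0,"roll":0.088},{"tx":0,"ty":0,"tz":0,"roll":0.088},{"tx":0,"ty":0,"tz":0,"roll":0.088}]' && python3 -m handwheel '[{"tx":-5,"ty":-20,"tz":0,"roll":0},{"tx":-5,"ty":-35,"tz":0,"roll":0},{"tx":-5,"ty":-37,"tz":0,"roll":0},{"tx":-5,"ty":-37,"tz":0,"roll":0},{"tx":-5,"ty":-37,"tz":0,"roll":0},{"tx":-5,"ty":-37,"tz":0,"roll":0},{"tx":-5,"ty":-37,"tz":0,"roll":0},{"tx":-5,"ty":-37,"tz":0,"roll":0},{"tx":-5,"ty":-37,"tz":0,"roll":0},{"tx":-5,"ty":-37,"tz":0,"roll":0},{"tx":-5,"ty":-30,"tz":0,"roll":0},{"tx":-3,"ty":-18,"tz":0,"roll":0}]' && python3 -m handwheel '[{"tx":0,"ty":0,"tz":0,"roll":0},{"tx":0,"ty":0,"tz":0,"roll":0},{"tx":0,"ty":0,"tz":0,"roll":0},{"tx":0,"ty":0,"tz":0,"roll":0}]'
python3 - <<'E'
from h import *
print(ctrl.get_obs()['q'])
go([545,50.6],-16)
im,d,P=cloud('wrist'); np.savez('w5',im=im,P=P,W=T()); cv2.imwrite('pics/w5.png',cv2.resize(im[...,::-1],(784,588)))
E
```

```text
t: 3.93
tool_pos: [0.4462, -0.3359, 0.2085]
tool_rot: [3.11, -0.444, 0.001]
contact_force: [-0.1, -0.4, -2.0]
opening: 0.0127
grip_force: 60.0
t: 4.93
tool_pos: [0.4996, 0.0666, 0.2072]
tool_rot: [-3.111, 0.433, 0.002]
contact_force: [-0.9, -0.1, -2.0]
opening: 0.013
grip_force: 60.1
t: 5.27
tool_pos: [0.5001, 0.0625, 0.2072]
tool_rot: [3.11, -0.439, -0.001]
contact_force: [-0.5, -1.1, -1.0]
opening: 0.013
grip_force: 60.1
[-2.33237841e-02 -2.26415711e-01  1.91519350e+00 -2.86390209e-04
  1.45331247e+00  1.82810102e+00]
tcp [500.1  62.5 207.2] yaw -16.08 tilt [-0.0005 -0.0003] | roll -0.0013 then tx 46.4 ty -1.0
```

View pics/w5.png

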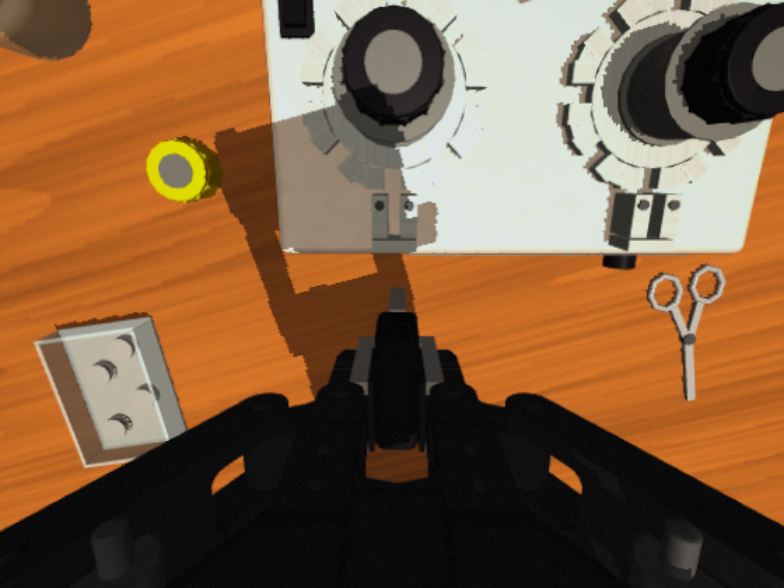

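The view shows the gate of the switch-end spindle, with its slot running between (382,200) and (402,245) below the cap at (393,65). The key is held straight, with its handle at (397,380).

Run:
```python
from h import *
z=np.load('w5.npz'); P=z['P'];W=z['W']; S=P.reshape(-1,3); S=S[~np.isnan(S[:,0])]
L=(np.c_[S,np.ones(len(S))]@np.linalg.inv(W).T)[:,:3]*1000
h=(L[:,2]<-18)&(L[:,2]>-34)&(abs(L[:,1])<9)&(abs(L[:,0])<26); print('handle tool frame',h.sum(),np.median(L[h],0),box(L[h]/1000))
# cap top
c=(S[:,2]>.148)&(S[:,2]<.157)&(np.hypot(S[:,0]-.606,S[:,1]-.033)<.035); cc=box(S[c]); print('cap',c.sum(),np.median(S[c,2]),cc, cv2.minEnclosingCircle((S[c,:2]*1000).astype(np.float32)))
# housing: edges
f=(S[:,2]>.055)&(S[:,2]<.063)&(S[:,0]>.45); hull=(S[f,:2]*1000).astype(np.float32); print('housing',f.sum(),np.median(S[f,2]))
yaw=np.radians(-16.08); ax=np.array([np.cos(yaw),np.sin(yaw)]); ay=np.array([-np.sin(yaw),np.cos(yaw)])
q=np.c_[(S[:,:2]-[.545,.0506])@ax,(S[:,:2]-[.545,.0506])@ay]*1000
# housing front edge: for bins along ay, min along ax
b=[];
for y in range(-130,40,5):
    m=f&(abs(q[:,1]-y)<2)&(abs(q[:,0])<60)
    if m.sum()>5: b.append((y,q[m,0].min()))
b=np.array(b); print(b[::3].round(1).tolist()); print('edge slope deg',np.degrees(np.polyfit(b[:,0],b[:,1],1)[0]))
g=(S[:,2]>.083)&(S[:,2]<.089)&(abs(q[:,0])<40)&(abs(q[:,1])<25)
print('gate',g.sum(),np.median(S[g,2]),q[g].min(0),q[g].max(0))
H,xe,ye=np.histogram2d(q[g,0],q[g,1],[np.arange(-30,32,2),np.arange(-20,21,1)])
for i,r in enumerate(H): print(int(xe[i]),''.join('%2d'%min(v,9) if v else ' .' for v in r))
```

```text
handle tool frame 2922 [  2.84465671  -0.29893106 -23.09569892] (array([-0.7,  0.1]), array([18. , 40.3]), 89.7)
cap 4582 0.1518128444346885 (array([606.3,  33.5]), array([42.5, 42.1]), 85.1) ((605.9966430664062, 33.60694122314453), 21.8699951171875)
housing 30613 0.05945716904814996
[[-130.0, -35.1], [-115.0, -35.1], [-100.0, -35.0], [-85.0, -35.1], [-70.0, -34.9], [-55.0, -34.9], [-40.0, -34.9], [-25.0, -35.0], [-10.0, -34.8], [5.0, -34.8], [20.0, -35.1], [35.0, -34.9]]
edge slope deg 0.07996425871333375
gate 979 0.08548843167536263 [-28.73665161 -13.8089641 ] [ 5.23035695 14.90861327]
-30  . . . . . . 1 1 1 1 1 1 2 1 1 1 1 1 1 2 . 1 1 1 1 1 2 1 1 1 1 1 1 1 2 . . . . .
-28  . . . . . . 2 2 2 2 2 2 4 2 2 2 2 2 2 4 2 2 2 2 2 2 4 2 2 2 2 2 2 4 2 . . . . .
-26  . . . . . . 3 2 3 3 3 3 5 3 2 2 3 2 3 5 3 2 3 3 3 3 5 3 3 3 2 3 2 4 3 . . . . .
-24  . . . . . . 2 3 2 2 2 2 5 2 3 3 2 3 2 5 2 3 2 2 2 2 5 2 2 2 3 2 3 5 3 . . . . .
-22  . . . . . . 1 . 1 . . . 2 . 1 . 1 1 1 2 . 1 . . 1 1 . . . . 1 1 . 1 1 . . . . .
-20  . . . . . . 3 2 2 2 3 2 5 3 2 2 . . . . . . . . 2 3 5 2 2 2 2 2 4 2 2 . . .
[... 1320 characters left out ...]
 . . . . . . . . . . . . . .
14  . . . . . . . . . . . . . . . . . . . . . . . . . . . . . . . . . . . . . . . .
16  . . . . . . . . . . . . . . . . . . . . . . . . . . . . . . . . . . . . . . . .
18  . . . . . . . . . . . . . . . . . . . . . . . . . . . . . . . . . . . . . . . .
20  . . . . . . . . . . . . . . . . . . . . . . . . . . . . . . . . . . . . . . . .
22  . . . . . . . . . . . . . . . . . . . . . . . . . . . . . . . . . . . . . . . .
24  . . . . . . . . . . . . . . . . . . . . . . . . . . . . . . . . . . . . . . . .
26  . . . . . . . . . . . . . . . . . . . . . . . . . . . . . . . . . . . . . . . .
28  . . . . . . . . . . . . . . . . . . . . . . . . . . . . . . . . . . . . . . . .
```

```bash
python3 -m handwheel '[{"tx":15,"ty":-0.6,"tz":0,"roll":0},{"tx":16,"ty":-0.5,"tz":0,"roll":0},{"tx":15.7,"ty":-0.5,"tz":0,"roll":0},{"tx":0,"ty":0,"tz":25,"roll":0},{"tx":0,"ty":0,"tz":25,"roll":0},{"tx":0,"ty":0,"tz":20,"roll":0},{"tx":0,"ty":0,"tz":10,"roll":0},{"tx":0,"ty":0,"tz":0,"roll":0},{"tx":0,"ty":0,"tz":0,"roll":0},{"tx":0,"ty":0,"tz":0,"roll":0},{"tx":0,"ty":0,"tz":0,"roll":0},{"tx":0,"ty":0,"tz":0,"roll":0}]'
python3 - <<'E'
from h import *
go([545.4,51.0],-16)
im,d,P=cloud('wrist'); np.savez('w6',im=im,P=P,W=T()); cv2.imwrite('pics/w6.png',cv2.resize(im[150:350,180:380,::-1],(600,600)))
go([545.4,51.0],-16)
E
```

```text
t: 6.32
tool_pos: [0.5468, 0.052, 0.1291]
tool_rot: [-3.111, 0.437, -0.005]
contact_force: [0.2, 0.2, -1.0]
opening: 0.0128
grip_force: 60.0
tcp [546.8  52.  129.1] yaw -16.0 tilt [ 0.003  -0.0001] | roll -0.0 then tx -1.0 ty 1.4
tcp [546.5  52.1 128.8] yaw -15.99 tilt [ 0.0025 -0.0001] | roll 0.0001 then tx -0.8 ty 1.4
```

View pics/w6.png

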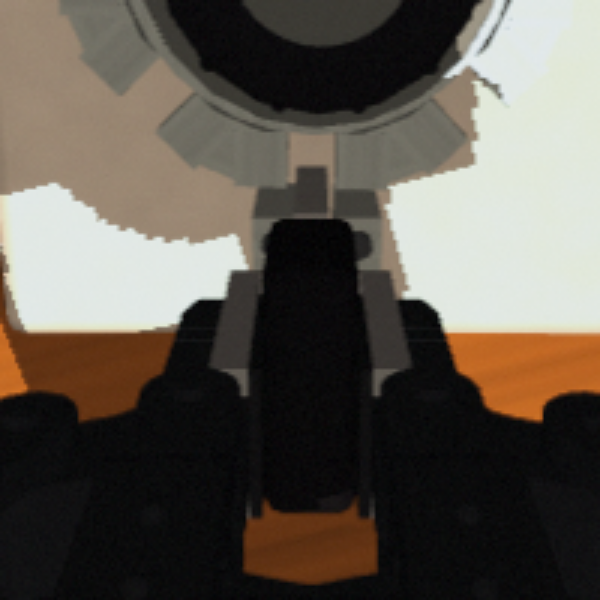

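Blade (312,190) and notch (312,160) look lined up in the crop. I'll get numbers from the same image's point cloud.

```bash
cat > m.py <<'E'
from h import *
def meas(P,W):
    S=P.reshape(-1,3); S=S[~np.isnan(S[:,0])]; L=(np.c_[S,np.ones(len(S))]@np.linalg.inv(W).T)[:,:3]*1000
    zt=L[:,2]; wz=S[:,2]*1000
    h=(zt<-18)&(zt>-34)&(abs(L[:,1])<9)&(abs(L[:,0])<26); print('handle',box(L[h]/1000))
    # front of the blade shoulder
    s=(abs(L[:,0]-18)<8)&(abs(L[:,1])<6)&(zt>-12)&(zt<32)&(wz>90); print('blade',s.sum(),np.percentile(L[s],[2,98],axis=0).round(1).tolist() if s.sum() else '')
    g=(wz>83)&(wz<89)&(abs(L[:,0])<50)&(abs(L[:,1])<22)&(zt>36)
    for x in range(10,40,3):
        m=g&(abs(L[:,0]-x)<1.5); y=np.sort(L[m,1])
        if m.sum()>4: i=np.argmax(np.diff(y)); print(x,'outer',y[0].round(1),y[-1].round(1),'gap',y[i].round(1),y[i+1].round(1))
    print('gate xmax',L[g,0].max().round(1))
    c=(wz>148)&(wz<157)&(L[:,0]>35)&(abs(L[:,1])<30); print('cap x min',L[c,0].min().round(1), 'y',L[c,1].min().round(1),L[c,1].max().round(1))
E
python3 - <<'E'
from m import *
z=np.load('w6.npz'); meas(z['P'],z['W'])
z=np.load('w5.npz');
print('--w5');meas(z['P'],z['W'])
E
```

```text
handle (array([-0.1, -0.4]), array([40.1, 17.9]), 1.9)
blade 399 [[18.4, -5.5, -11.5], [19.6, 5.4, 30.1]]
gate xmax 5.1
cap x min 41.8 y -19.9 22.7
--w5
handle (array([-0.7,  0.1]), array([18. , 40.3]), 89.7)
blade 409 [[18.2, -5.4, -11.7], [19.3, 5.5, 29.9]]
19 outer -16.0 12.2 gap -1.1 -0.2
22 outer -15.9 12.1 gap -0.2 0.7
25 outer -15.9 12.1 gap -10.7 -9.8
28 outer -15.9 12.1 gap -5.4 3.3
31 outer -15.8 12.0 gap -6.2 3.3
34 outer -15.8 12.0 gap -6.2 3.3
37 outer -15.8 12.0 gap -6.2 3.3
gate xmax 49.9
cap x min 88.3 y -23.2 19.8
```

```bash
python3 -m handwheel '[{"tx":-0.4,"ty":1,"tz":0,"roll":0},{"tx":0,"ty":0,"tz":0,"roll":0},{"tx":0,"ty":0,"tz":0,"roll":0},{"tx":0,"ty":0,"tz":0,"roll":0}]' |grep -E 'pos|force'
python3 - <<'E'
from m import *
def f(P,W):
    S=P.reshape(-1,3); S=S[~np.isnan(S[:,0])]; L=(np.c_[S,np.ones(len(S))]@np.linalg.inv(W).T)[:,:3]*1000; wz=S[:,2]*1000
    g=(wz>81)&(wz<90)&(abs(L[:,0])<30)&(abs(L[:,1])<25)
    for x in range(-6,6,2):
        m=g&(abs(L[:,0]-x)<1); y=np.sort(L[m,1]); i=np.argmax(np.diff(y)) if len(y)>3 else 0
        if len(y)>3: print(x,len(y),y[0].round(1),y[-1].round(1),'gap',y[i:i+2].round(1))
    n=(wz>68)&(wz<80)&(L[:,0]>5)&(L[:,0]<25)&(abs(L[:,1])<30)
    for x in range(7,22,2):
        m=n&(abs(L[:,0]-x)<1); y=np.sort(L[m,1]); i=np.argmax(np.diff(y)) if len(y)>3 else 0
        if len(y)>3: print('disc',x,len(y),'gap',y[i:i+2].round(1))
    b=(abs(L[:,0]-19)<3)&(abs(L[:,1])<8)&(L[:,2]>12)&(L[:,2]<34); print('blade low',b.sum(),np.percentile(L[b],[1,50,99],axis=0).round(1).tolist())
    c=(wz>148)&(wz<157)&(L[:,0]>35)&(abs(L[:,1])<30); print('cap y',L[c,1].min().round(1),L[c,1].max().round(1))
z=np.load('w6.npz'); f(z['P'],z['W'])
im,d,P=cloud('wrist'); np.savez('w7',im=im,P=P,W=T()); print('now'); f(P,T())
go([545.4,51],-16)
E
```

```text
tool_pos: [0.545, 0.0513, 0.1274]
contact_force: [-0.6, 0.1, -1.6]
grip_force: 60.0
-6 31 -12.6 15.5 gap [-10.6  10.9]
-4 35 -12.7 15.4 gap [-10.6  10.1]
-2 36 -12.6 15.5 gap [-9.9 10.1]
0 45 -12.5 15.4 gap [-9.9 10.1]
2 47 -12.6 15.4 gap [-8.6  8.8]
4 116 -13.1 15.5 gap [-4.1  5.7]
disc 7 24 gap [-5.6  6. ]
disc 9 99 gap [-5.6  5.9]
disc 11 139 gap [-5.6  5.9]
disc 13 191 gap [-5.5  5.9]
disc 15 215 gap [-5.5  5.9]
disc 17 217 gap [-5.  6.]
disc 19 219 gap [-4.9  6.5]
disc 21 259 gap [17.8 18.5]
blade low 119 [[18.8, -2.5, 12.2], [19.2, 0.4, 22.1], [19.6, 3.4, 33.3]]
cap y -19.9 22.7
now
-6 31 -13.9 14.1 gap [-10.5  10.7]
-4 36 -13.8 14.1 gap [-10.5  10.1]
-2 33 -14.4 13.9 gap [-10.5  10. ]
0 45 -14.3 13.9 gap [-9.8  9.9]
2 50 -14.3 13.9 gap [-8.5  9.3]
4 67 -14.3 13.9 gap [-4.7  4.3]
disc 7 53 gap [-4.2  4.4]
disc 9 56 gap [-6.9  4.5]
disc 11 126 gap [-6.9  4.6]
disc 13 166 gap [-6.4  5.1]
disc 15 204 gap [-6.3  5.1]
disc 17 214 gap [-6.3  5.1]
disc 19 220 gap [-6.2  5.1]
disc 21 226 gap [-4.2  1.8]
blade low 119 [[18.5, -2.6, 12.5], [18.9, 0.3, 22.3], [19.3, 3.3, 33.6]]
cap y -21.6 21.5
tcp [545.   51.3 127.3] yaw -16.0 tilt [-0. -0.] | roll 0.0001 then tx 0.4 ty 0.2
```

Run:
```python
from m import *
for n in ['w5','w7']:
    z=np.load(n+'.npz'); P=z['P'];W=z['W']; S=P.reshape(-1,3); S=S[~np.isnan(S[:,0])]; L=(np.c_[S,np.ones(len(S))]@np.linalg.inv(W).T)[:,:3]*1000; wz=S[:,2]*1000
    x0=46 if n=='w5' else 0
    g=(wz>83)&(wz<88)&(abs(L[:,0]-x0)<12)&(abs(L[:,1])<20); print(n,'gate xmax',np.percentile(L[g,0],[98,99,100]))
    if n=='w5':
        for y in (-4,-3,-2,-1,0,1): m=(wz>83)&(wz<88)&(abs(L[:,1]-y)<.6)&(abs(L[:,0]-25)<12); print('wall',np.sort(L[m,0])[-3:])
    c=(wz>148)&(wz<157)&(L[:,0]>35)&(abs(L[:,1])<60)&(L[:,0]<140); m=c&(abs(L[:,1])<20);print('cap xmin/max',np.percentile(L[m,0],[0,1,99,100]))
    b=(abs(L[:,0]-19)<4)&(abs(L[:,1])<2)&(L[:,2]<34)&(L[:,2]>-30)
    for zt in range(-30,34,6):
        m=b&(abs(L[:,2]-zt)<3); print(zt,m.sum(),L[m,0].max().round(1) if m.any() else '',end=' ')
    print()
```

```text
w5 gate xmax [51.44328617 51.48399226 51.56478008]
wall [23.434413   24.06244483 24.10398129]
wall [23.30752603 24.10513053 24.61183345]
wall [22.31473609 23.30896124 24.10425656]
wall [23.44331953 24.20538787 24.5697578 ]
wall [23.23564865 24.07784959 24.6504075 ]
wall [24.19805518 24.57377879 24.59667797]
cap xmin/max [ 88.33694334  90.3088572  129.62164832 131.04975864]
-30 0  -24 103 19.4 -18 47 19.4 -12 42 19.3 -6 33 19.4 0 28 19.5 6 33 19.4 12 24 19.3 18 27 19.1 24 22 19.1 30 16 19.2 
w7 gate xmax [6.14119375 6.23229125 6.35034163]
cap xmin/max [42.53814265 44.55334193 83.97962608 85.36638169]
-30 0  -24 102 19.4 -18 56 19.5 -12 33 19.6 -6 38 19.5 0 24 19.2 6 31 19.3 12 29 19.2 18 26 19.3 24 20 19.3 30 19 19.3
```

```bash
python3 -m handwheel '[{"tx":0.8,"ty":-0.4,"tz":0,"roll":0},{"tx":0,"ty":0,"tz":0,"roll":0},{"tx":0,"ty":0,"tz":0,"roll":0},{"tx":0,"ty":0,"tz":2,"roll":0},{"tx":0,"ty":0,"tz":2,"roll":0},{"tx":0,"ty":0,"tz":2,"roll":0},{"tx":0,"ty":0,"tz":2,"roll":0},{"tx":0,"ty":0,"tz":2,"roll":0},{"tx":0,"ty":0,"tz":2,"roll":0},{"tx":0,"ty":0,"tz":0,"roll":0},{"tx":0,"ty":0,"tz":0,"roll":0}]'
```

```text
t: 7.67
tool_pos: [0.5458, 0.0514, 0.1151]
tool_rot: [3.111, -0.437, -0.001]
contact_force: [0.9, 0.2, -2.2]
opening: 0.0127
grip_force: 60.0
```

```bash
python3 -m handwheel '[{"tx":0,"ty":0,"tz":3,"roll":0},{"tx":0,"ty":0,"tz":3,"roll":0},{"tx":0,"ty":0,"tz":3,"roll":0},{"tx":0,"ty":0,"tz":3,"roll":0},{"tx":0,"ty":0,"tz":2,"roll":0},{"tx":0,"ty":0,"tz":1,"roll":0},{"tx":0,"ty":0,"tz":1,"roll":0},{"tx":0,"ty":0,"tz":0,"roll":0},{"tx":0,"ty":0,"tz":0,"roll":0}]'
```

```text
t: 8.42
tool_pos: [0.546, 0.0514, 0.0993]
tool_rot: [-3.111, 0.437, -0.0]
contact_force: [0.1, -0.2, -1.8]
opening: 0.0126
grip_force: 60.0
```

```bash
python3 -m handwheel '[{"tx":0,"ty":0,"tz":1,"roll":0},{"tx":0,"ty":0,"tz":1,"roll":0},{"tx":0,"ty":0,"tz":1,"roll":0},{"tx":0,"ty":0,"tz":1,"roll":0},{"tx":0,"ty":0,"tz":1,"roll":0},{"tx":0,"ty":0,"tz":0,"roll":0},{"tx":0,"ty":0,"tz":0,"roll":0}]'
```

```text
t: 9.0
tool_pos: [0.5462, 0.0514, 0.0962]
tool_rot: [3.111, -0.437, -0.0]
contact_force: [-4.7, -0.1, 8.6]
opening: 0.0129
grip_force: 61.4
```

Contact at TCP 96.2 mm puts the foot at about 60 mm, so the key is home. I'll release it, lift, and check.

```bash
python3 -m handwheel '[{"tx":0,"ty":0,"tz":0,"roll":0},{"tx":0,"ty":0,"tz":0,"roll":0},{"tx":0,"ty":0,"tz":0,"roll":0},{"tx":0,"ty":0,"tz":-10,"roll":0},{"tx":0,"ty":0,"tz":-25,"roll":0},{"tx":0,"ty":0,"tz":-30,"roll":0},{"tx":0,"ty":0,"tz":-35,"roll":0},{"tx":0,"ty":0,"tz":-15,"roll":0},{"tx":0,"ty":0,"tz":0,"roll":0},{"tx":0,"ty":0,"tz":0,"roll":0},{"tx":0,"ty":0,"tz":0,"roll":0},{"tx":0,"ty":0,"tz":0,"roll":0}]' 40 30
python3 - <<'E'
from m import *
W=T(); im,d,P=cloud('wrist'); np.savez('w8',im=im,P=P,W=W); cv2.imwrite('pics/w8.png',im[...,::-1])
S=P.reshape(-1,3); S=S[~np.isnan(S[:,0])]
k=(np.hypot(S[:,0]-.545,S[:,1]-.051)<.024)&(S[:,2]>.112)&(S[:,2]<.13); print('key top',k.sum(),np.median(S[k,2]),box(S[k]))
c=(S[:,2]>.148)&(S[:,2]<.157)&(np.hypot(S[:,0]-.606,S[:,1]-.033)<.035); print('cap',np.median(S[c,2]),cv2.minEnclosingCircle((S[c,:2]*1000).astype(np.float32)))
go([606,33.5],-16); print(ctrl.get_obs()['q'].round(2) if hasattr(ctrl.get_obs()['q'],'round') else ctrl.get_obs()['q'])
E
```

```text
t: 10.0
tool_pos: [0.5447, 0.0515, 0.2071]
tool_rot: [3.111, -0.437, -0.006]
contact_force: [0.5, 0.4, -0.2]
opening: 0.0398
grip_force: 0.0
key top 857 0.11923860749482479 (array([545.2,  50.2]), array([13.5, 39.5]), 73.7)
cap 0.15188044143562388 ((606.3529663085938, 33.461647033691406), 21.579343795776367)
tcp [544.8  51.4 207. ] yaw -16.0 tilt [-0.0038  0.0002] | roll 0.0 then tx 63.8 ty 0.4
[-0.04 -0.11  1.82  0.    1.44  1.81]
```

View pics/w8.png

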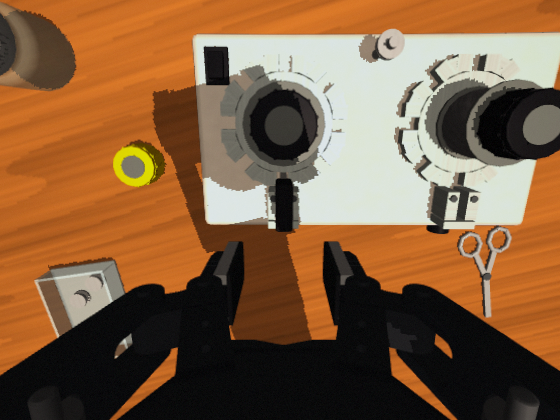

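Key home at (284,205), with the block empty of it. Next I go over the cap with a -60° pre-roll, so the last joint has room both ways.

```bash
python3 -m handwheel '[{"tx":20,"ty":0.3,"tz":0,"roll":0},{"tx":23,"ty":0,"tz":0,"roll":0},{"tx":20.4,"ty":0,"tz":0,"roll":0},{"tx":0,"ty":0,"tz":0,"roll":-0.1165},{"tx":0,"ty":0,"tz":0,"roll":-0.1165},{"tx":0,"ty":0,"tz":0,"roll":-0.1165},{"tx":0,"ty":0,"tz":0,"roll":-0.1165},{"tx":0,"ty":0,"tz":0,"roll":-0.1165},{"tx":0,"ty":0,"tz":0,"roll":-0.1165},{"tx":0,"ty":0,"tz":0,"roll":-0.1165},{"tx":0,"ty":0,"tz":0,"roll":-0.1165},{"tx":0,"ty":0,"tz":0,"roll":-0.1165}]' 75 30 >/dev/null;  python3 -m handwheel '[{"tx":0,"ty":0,"tz":0,"roll":0},{"tx":0,"ty":0,"tz":0,"roll":0},{"tx":0,"ty":0,"tz":0,"roll":0},{"tx":0,"ty":0,"tz":0,"roll":0},{"tx":0,"ty":0,"tz":0,"roll":0}]'
python3 - <<'E'
from m import *
W=T(); im,d,P=cloud('wrist')
S=P.reshape(-1,3); S=S[~np.isnan(S[:,0])]
c=(S[:,2]>.148)&(S[:,2]<.157)&(np.hypot(S[:,0]-.606,S[:,1]-.033)<.03); (x,y),r=cv2.minEnclosingCircle((S[c,:2]*1000).astype(np.float32)); print(c.sum(),x,y,r,np.median(S[c,2]))
go([x,y],44); print(ctrl.get_obs()['q'])
E
```

```text
t: 11.47
tool_pos: [0.6067, 0.0337, 0.2091]
tool_rot: [-2.913, -1.177, 0.001]
contact_force: [0.6, -0.6, 0.5]
opening: 0.0753
grip_force: 0.0
2852 606.4920654296875 33.301918029785156 22.064382553100586 0.1519106303524548
tcp [606.7  33.7 209.2] yaw 44.03 tilt [-0.0002 -0.    ] | roll 0.0006 then tx -0.4 ty 0.1
[-6.69668917e-02  2.65139496e-02  1.67702959e+00 -2.96878281e-05
  1.43825970e+00  7.35297060e-01]
```

```bash
python3 -m handwheel '[{"tx":0,"ty":0,"tz":15,"roll":0},{"tx":0,"ty":0,"tz":20,"roll":0},{"tx":0,"ty":0,"tz":20,"roll":0},{"tx":0,"ty":0,"tz":15,"roll":0},{"tx":0,"ty":0,"tz":8,"roll":0},{"tx":0,"ty":0,"tz":5,"roll":0},{"tx":0,"ty":0,"tz":0,"roll":0},{"tx":0,"ty":0,"tz":0,"roll":0},{"tx":0,"ty":0,"tz":0,"roll":0}]'; python3 -m handwheel '[{"tx":0,"ty":0,"tz":0,"roll":0},{"tx":0,"ty":0,"tz":0,"roll":0},{"tx":0,"ty":0,"tz":0,"roll":0},{"tx":0,"ty":0,"tz":0,"roll":0},{"tx":0,"ty":0,"tz":0,"roll":0},{"tx":0,"ty":0,"tz":0,"roll":0}]' 30 50; python3 -c "
from h import *
o=ctrl.get_obs(); print(o['wrist_torque']); go([606.5,33.5],44)"
```

```text
t: 12.27
tool_pos: [0.6077, 0.0336, 0.1278]
tool_rot: [2.911, 1.178, 0.003]
contact_force: [-0.3, 0.8, -0.5]
opening: 0.0752
grip_force: 0.0
t: 12.77
tool_pos: [0.6071, 0.0338, 0.1271]
tool_rot: [2.912, 1.179, 0.002]
contact_force: [-1.4, 1.4, 4.3]
opening: 0.0417
grip_force: 53.6
[ 0.16038841  0.21700428 -0.07336366]
tcp [607.1  33.8 127.1] yaw 44.08 tilt [0.001  0.0002] | roll 0.0014 then tx -0.7 ty -0.2
```

```bash
for i in 1; do python3 -m handwheel '[{"tx":0,"ty":0,"tz":0,"roll":-0.04},{"tx":0,"ty":0,"tz":0,"roll":-0.04},{"tx":0,"ty":0,"tz":0,"roll":-0.04},{"tx":0,"ty":0,"tz":0,"roll":-0.04},{"tx":0,"ty":0,"tz":0,"roll":0},{"tx":0,"ty":0,"tz":0,"roll":0}]'; done; python3 -c "
from h import *
o=ctrl.get_obs(); print(o['wrist_torque']); go([606.5,33.5],44)"; python3 -m handwheel '[{"tx":0,"ty":0,"tz":0,"roll":-0.04},{"tx":0,"ty":0,"tz":0,"roll":-0.04},{"tx":0,"ty":0,"tz":0,"roll":-0.03},{"tx":0,"ty":0,"tz":0,"roll":0},{"tx":0,"ty":0,"tz":0,"roll":0}]'; python3 -c "
from h import *
o=ctrl.get_obs(); print(o['wrist_torque']); go([606.5,33.5],44)"
```

```text
t: 13.27
tool_pos: [0.6074, 0.0336, 0.127]
tool_rot: [2.808, 1.406, 0.002]
contact_force: [0.2, -0.1, 5.0]
opening: 0.0417
grip_force: 53.7
[ 0.02933575 -0.06436672  0.00532825]
tcp [607.4  33.6 127. ] yaw 53.19 tilt [ 0.0017 -0.0002] | roll 0.1604 then tx -0.7 ty -0.6
t: 13.68
tool_pos: [0.6073, 0.0336, 0.1268]
tool_rot: [2.727, 1.558, 0.002]
contact_force: [0.9, -0.2, 4.0]
opening: 0.0418
grip_force: 53.7
[ 0.01502655 -0.07726245  0.03477145]
tcp [607.3  33.6 126.8] yaw 59.47 tilt [ 0.0013 -0.0002] | roll 0.27 then tx -0.6 ty -0.5
```

```bash
python3 -m handwheel '[{"tx":0,"ty":0,"tz":0,"roll":-0.04},{"tx":0,"ty":0,"tz":0,"roll":-0.04},{"tx":0,"ty":0,"tz":0,"roll":-0.04},{"tx":0,"ty":0,"tz":0,"roll":0},{"tx":0,"ty":0,"tz":0,"roll":0}]'; python3 -c "
from h import *
o=ctrl.get_obs(); print(o['wrist_torque']); go([606.5,33.5],44)"
```

```text
t: 14.1
tool_pos: [0.607, 0.0336, 0.1266]
tool_rot: [2.629, 1.718, 0.001]
contact_force: [1.0, -0.5, 4.9]
opening: 0.0418
grip_force: 53.7
[ 0.02451826 -0.07326474  0.02676245]
tcp [607.   33.6 126.6] yaw 66.33 tilt [ 0.0007 -0.0002] | roll 0.3897 then tx -0.4 ty -0.3
```

```bash
python3 -m handwheel '[{"tx":0,"ty":0,"tz":0,"roll":-0.04},{"tx":0,"ty":0,"tz":0,"roll":-0.04},{"tx":0,"ty":0,"tz":0,"roll":-0.04},{"tx":0,"ty":0,"tz":0,"roll":0},{"tx":0,"ty":0,"tz":0,"roll":0}]'
python3 - <<'E'
from h import *
o=ctrl.get_obs(); print(o['wrist_torque']); go([606.5,33.5],44)
im,d,P=cloud('wrist'); cv2.imwrite('pics/w9.png',im[...,::-1])
E
```

```text
t: 14.52
tool_pos: [0.6069, 0.0336, 0.1264]
tool_rot: [2.522, 1.873, 0.0]
contact_force: [0.3, 0.4, 4.4]
opening: 0.0418
grip_force: 53.8
[-0.06185304 -0.03266717  0.03012166]
tcp [606.9  33.6 126.4] yaw 73.19 tilt [ 0.0003 -0.0001] | roll 0.5095 then tx -0.4 ty -0.2
```

View pics/w9.png

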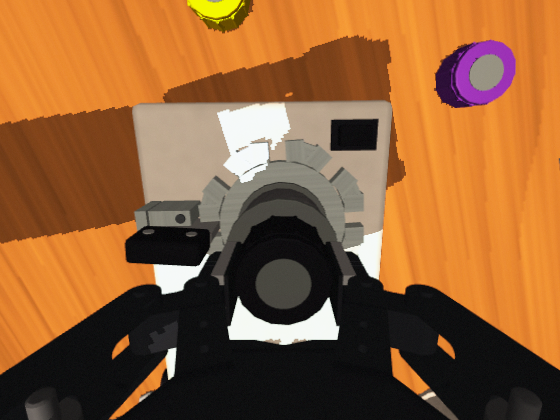

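The view shows the cap gripped at (283,280) and the key still home at (167,245). It has turned 29° anticlockwise with little torque, past where a tightening stop would be, so it's a right-hand thread and I carry on.

```bash
python3 -m handwheel '[{"tx":0,"ty":0,"tz":0,"roll":-0.05},{"tx":0,"ty":0,"tz":0,"roll":-0.05},{"tx":0,"ty":0,"tz":0,"roll":-0.05},{"tx":0,"ty":0,"tz":0,"roll":-0.05},{"tx":0,"ty":0,"tz":0,"roll":-0.05},{"tx":0,"ty":0,"tz":0,"roll":-0.05},{"tx":0,"ty":0,"tz":0,"roll":-0.05},{"tx":0,"ty":0,"tz":0,"roll":0},{"tx":0,"ty":0,"tz":0,"roll":0},{"tx":0,"ty":0,"tz":0,"roll":0}]'; python3 -c "
from h import *
o=ctrl.get_obs(); print(o['wrist_torque']); go([606.5,33.5],44)"; python3 -m handwheel '[{"tx":0,"ty":0,"tz":0,"roll":-0.06},{"tx":0,"ty":0,"tz":0,"roll":-0.06},{"tx":0,"ty":0,"tz":0,"roll":-0.06},{"tx":0,"ty":0,"tz":0,"roll":-0.06},{"tx":0,"ty":0,"tz":0,"roll":-0.06},{"tx":0,"ty":0,"tz":0,"roll":-0.06},{"tx":0,"ty":0,"tz":0,"roll":-0.06},{"tx":0,"ty":0,"tz":0,"roll":-0.06},{"tx":0,"ty":0,"tz":0,"roll":-0.06},{"tx":0,"ty":0,"tz":0,"roll":0},{"tx":0,"ty":0,"tz":0,"roll":0},{"tx":0,"ty":0,"tz":0,"roll":0}]'; python3 -c "
from h import *
o=ctrl.get_obs(); print(o['wrist_torque']); go([606.5,33.5],44)"
```

```text
t: 15.4
tool_pos: [0.6068, 0.0337, 0.1263]
tool_rot: [2.158, 2.283, 0.0]
contact_force: [0.9, -0.5, 5.3]
opening: 0.042
grip_force: 53.8
[-0.012961    0.00922921  0.0125243 ]
tcp [606.8  33.7 126.3] yaw 93.22 tilt [ 0. -0.] | roll 0.8591 then tx -0.3 ty -0.1
t: 16.4
tool_pos: [0.6067, 0.0338, 0.1263]
tool_rot: [-1.471, -2.776, -0.0]
contact_force: [-0.7, -0.3, 4.5]
opening: 0.0417
grip_force: 53.8
[0.05511077 0.0616466  0.01010943]
tcp [606.7  33.8 126.3] yaw 124.17 tilt [-0.0003  0.0003] | roll 1.3992 then tx -0.3 ty 0.1
```

```bash
python3 -m handwheel '[{"tx":0,"ty":0,"tz":0,"roll":-0.05},{"tx":0,"ty":0,"tz":0,"roll":-0.05},{"tx":0,"ty":0,"tz":0,"roll":-0.05},{"tx":0,"ty":0,"tz":0,"roll":0},{"tx":0,"ty":0,"tz":0,"roll":0},{"tx":0,"ty":0,"tz":-1.5,"roll":0},{"tx":0,"ty":0,"tz":-1.5,"roll":0},{"tx":0,"ty":0,"tz":-1.5,"roll":0},{"tx":0,"ty":0,"tz":-1.5,"roll":0},{"tx":0,"ty":0,"tz":0,"roll":0},{"tx":0,"ty":0,"tz":0,"roll":0}]'
```

```text
t: 17.32
tool_pos: [0.6062, 0.0337, 0.1315]
tool_rot: [-1.255, -2.878, 0.001]
contact_force: [0.0, 0.1, -0.3]
opening: 0.0419
grip_force: 53.3
```

The force dropped to about zero, so the cap is free. I'll lift it straight up to about 6 cm above the spindle's end.

```bash
python3 -m handwheel '[{"tx":0,"ty":0,"tz":-4,"roll":0},{"tx":0,"ty":0,"tz":-6,"roll":0},{"tx":0,"ty":0,"tz":-8,"roll":0},{"tx":0,"ty":0,"tz":-10,"roll":0},{"tx":0,"ty":0,"tz":-10,"roll":0},{"tx":0,"ty":0,"tz":-10,"roll":0},{"tx":0,"ty":0,"tz":-10,"roll":0},{"tx":0,"ty":0,"tz":-8,"roll":0},{"tx":0,"ty":0,"tz":-6,"roll":0},{"tx":0,"ty":0,"tz":-4,"roll":0},{"tx":0,"ty":0,"tz":0,"roll":0},{"tx":0,"ty":0,"tz":0,"roll":0}]'; python3 -m handwheel '[{"tx":0,"ty":0,"tz":0,"roll":0},{"tx":0,"ty":0,"tz":0,"roll":0},{"tx":0,"ty":0,"tz":0,"roll":0},{"tx":0,"ty":0,"tz":0,"roll":0},{"tx":0,"ty":0,"tz":0,"roll":0},{"tx":0,"ty":0,"tz":0,"roll":0}]'
python3 - <<'E'
from h import *
for n in ['scene','wrist']:
    im,d,P=cloud(n); np.savez('end_'+n,im=im,P=P); 
    if n=='scene': cv2.imwrite('pics/end.png',cv2.resize(im[140:340,150:400,::-1],(750,600)))
    S=P.reshape(-1,3); S=S[~np.isnan(S[:,0])]
    k=(np.hypot(S[:,0]-.545,S[:,1]-.051)<.024)&(S[:,2]>.108)&(S[:,2]<.135); print(n,'key top',k.sum(),np.median(S[k,2]) if k.any() else '',box(S[k]) if k.sum()>3 else '')
E
```

```text
t: 18.32
tool_pos: [0.6067, 0.0336, 0.2082]
tool_rot: [-1.256, -2.88, 0.0]
contact_force: [0.7, -0.3, -0.6]
opening: 0.0419
grip_force: 53.3
t: 18.82
tool_pos: [0.6067, 0.0337, 0.2081]
tool_rot: [-1.255, -2.88, 0.0]
contact_force: [-0.5, -0.1, -0.5]
opening: 0.0417
grip_force: 53.3
scene key top 97 0.11892126908553047 (array([545.8,  47.9]), array([15.8, 42.7]), 68.6)
wrist key top 1075 0.11913899178023962 (array([544.9,  51.1]), array([14.8, 39.6]), 69.5)
```

View pics/end.png

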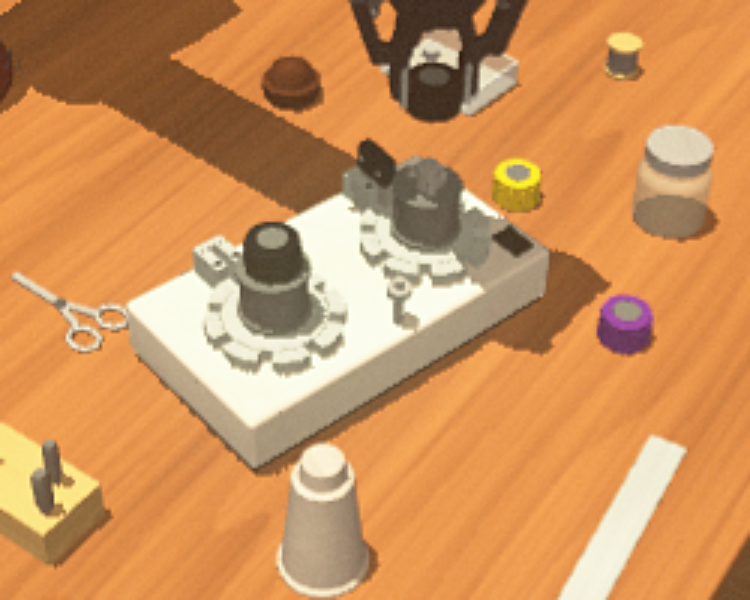

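The cap is held upright in the gripper at (435,90), above the bare spindle at (430,175). The key is home at (375,165) with its top unchanged, and the bystanders in view are where they were.

```bash
python3 -c "
from station import ctrl
print(ctrl.finish_job())"
```

```text
the job is handed in; nothing more can be done
None
```

I handed the job in at about 19 s; no verdict came back. The lock key is home in the switch-end slot, and the cap (right-hand thread) is unscrewed and held upright and still about 6 cm above the spindle's end.

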